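Press the calibration key under the push-latch flap of a bench balance

TASK

Start the balance's calibration: press the shut flap on the front of the balance so that it pops open, press the round key under it fully down and let it come up again, then push the flap down and press it until it latches shut. Leave the bar-shaped key unpressed, and do not move or lift the things standing around or the weight on the pan.

Things in the scene. Friction and masses are not known exactly. Their poses are not given: they have to be found in the camera images.
- balance: White bench balance fixed to the table, 260 (x) x 200 (y) x 60 mm high, origin at the centre of its underside; -x is its front, +y its left. In its frame: steel pan of radius 66 centred at (52, 0), top 78 mm high; flap at the front right over a well (x -110 to -33, y -90 to 20 mm, floor 40 mm high, walls up to the deck at 60 mm) that holds two grey keys; dark screen front left.
- flap (a joint): Flap angle, rad: 0 = latched shut (level, top face 64 mm above the table, 4 mm proud of the deck), 1.25 = open stop (leans 18 degrees short of upright, over the well), -0.115 = pressed in to its stop. White plate 70 long (x) x 104 wide (y) x 6 mm thick, hinged on its far edge, the front edge swings up. It pops open in about 1 s once let go and the spring keeps it up.
- flap_press (a point): Where to press: on the flap's upper (outer) face, on its centre line, 55 mm from the hinge line, 17 mm behind the front edge; moves with the flap. Push-push latch: shut or open, the flap must be pressed down to the inner stop (6 mm below shut at this point, 2 to 4 N to get there) and let go, and then pops open or stays shut. Not pressed to the stop, it returns to where it was.
- flap_hinge (a point): Middle of the flap's hinge line, which runs along the balance's y axis; fixed on the balance 61 mm above the table, at half the flap's thickness.
- round_key_top (a point): Centre of the top of the round key: diameter 22 mm, 50 mm above the table when up, 48 mm in front of the hinge line and 25 mm to the right (-y) of the flap's middle. Covered by the shut flap. With the flap fully open, the flap's tip is 25 mm behind this point horizontally and 80 mm above it.
- round_key (a joint): How far the round key is pressed, in m: 0 = up, 0.004 = fully down (about 4 N); it springs back.
- bar_key_top (a point): Centre of the top of the bar-shaped key, 30 (x) x 14 (y) x 10 mm, 52 mm to the left (+y) of the round key. Not to be pressed.
- bar_key (a joint): How far the bar-shaped key is pressed, in m: 0 = up, 0.004 = fully down.
- weight: Brass weight with a knob, diameter 36, height 47 mm, standing loose on the pan; origin at the centre of its underside.
- bottle: White plastic bottle with a red screw cap, diameter 84, height 142 mm, loose; origin at the centre of its underside.
- filter: Wooden frame with a dark pane lying flat, 120 x 170 x 16 mm, loose; origin at the centre of its underside.
- cup: White cup without handle, rim diameter 76, height 85 mm, loose; origin at the centre of its underside.

How it is judged:
By the outcome, as a careful person would: the job done as asked, in the order asked, and still so for the second after the job is handed in, with the robot touching nothing.
It also fails if it takes over 51 s, if anything falls off the work surface, if the arm or the gripper's body presses on something with over 40 N, if the wrist force passes 120 N, or if a joint passes its speed limit or range.

ROBOT

A 6-joint arm with a two-finger parallel gripper is mounted at the origin on the work surface. World frame = base frame: x ahead of the robot, y to its left, z up, the work surface at z = 0. Lengths are in m, angles in degrees, forces in N, time in s.
With the tool pointing down it reaches from about 0.325 to 0.9 m from the base axis. Payload 6.1 kg.
Tool frame: the origin (TCP) lies midway between the tips of the shut fingers; the grasp point (between the pads) lies 19 mm behind it; y points along the fingers, x is the direction in which the jaws open and shut, and the axes are right-handed (so a half turn about y gives the same grasp; the last joint's range is limited). The gripper opens to 85 mm and grips with 20 to 120 N. Pads are 22 mm wide; open, the fingers measure 114 mm over their backs; the gripper's body (76 mm by 85 mm) begins 54 mm behind the grasp point. The pads swing forward as they close: fully open they stand 13 mm farther back than shut.
Start: joints at [-81.137, 12.628, 87.462, -0, 79.91, -7.225], TCP at [0.173, -0.601, 0.231] pointing down, gripper open.
Joint ranges: [-170.65, 170.65], [-52.31, 119.04], [5.05, 147.46], [-71.25, 251.25], [11.57, 151.72], [-153.62, 153.62]. Speed limits (degrees/s): [147.25, 147.25, 172.46, 180, 180, 180].

INTERFACE

Orientations are given as [roll, pitch, yaw] about the fixed x, y, z axes, in that order (R = Rz(yaw) Ry(pitch) Rx(roll)).
In Python, from station import ctrl, imaging, job gives the robot as it stands. The module is installed in compiled form; this text tells all that it offers.
- The arm moves only by the tool move_arm, never from a script. Its argument "deltas" is a list of rows, each an object with "delta_pos": the shift along the tool's x, y, z in mm, a list of three; "delta_rot": the turn, a rotation vector about the tool's x, y, z in degrees, a list of three; "grip": the gripper command: -1 is shut, 1 is fully open, values between are in proportion. A call has 1 to 12 rows; each row shifts and turns the commanded pose from where the row before left it, along the tool's axes as they then stand; what a row does not reach is not made up. A row lasts 1/12 s, in which the tool goes at most 41.7 mm and 7.16 degrees, less where a joint would pass 70% of its speed; a pose out of reach is approached as far as the arm can. A call is refused whole if a number of a shift passes 41.7 or a number of a turn 7.16, either way. A call with a gripper value outside its range is refused whole. The fingers move at their own pace and stop on an object; "force" is the grip in N (left out, the last holds). Time passes only in rows, so rows that do not move let the fingers close. It gives the time, the measured TCP pose, the force and the opening at its end, in the units of the state.
- ctrl.state(): the state, without advancing time (a new reading comes with each control period).
- imaging.camera(name): name is "side" or "top" or "wrist"; returns a dict with "pixels" (384x512x3 uint8, blue, green, red), "z_map" (384x512 float32, m along the optical axis (not along the pixel's ray), 0 where there is no reading), "camera_matrix" (3x3 intrinsics, pixels), "R" (3x3) and "t" (3): a world point X has camera coordinates R X + t; the wrist camera has in their place "hand_eye" (4x4, takes a point from camera to tool coordinates, whose origin is the TCP and whose axes are the tool frame's). Camera axes: x right, y down, z forward; pixel columns grow to the right and rows downward; lengths in m; the calibration is good to about 2 mm. A picture is of the moment at which its call begins: read the wrist's pose just before it.
- job.hand_in(): hands the job in, once; it reports no verdict.
The state is a dict: "clock": time; "joint_pos": joint angles; "qd": joint speeds; "tau": joint torques, N m; "position": TCP position; "orientation": TCP orientation; "force": force on the tool from outside, world axes, zero at the start; "torque": the same for the moment, N m; "gripper_width": opening from 0.0 (shut) to 1.0 (fully open).
Only numpy, scipy, OpenCV 4.12 (cv2) and the standard library are available. Lean on these libraries where they do the work, as an engineer would, in place of code of your own. Each camera call takes 0.05 s, during which the arm holds its last target.

## Working session

There is one attempt and no reset: what is moved stays moved. The work goes in short steps, Python scripts to look and compute and a tool call to move; the robot and the scene stay as the last step left them, time stands still between calls to the robot, and variables do not carry over. Pictures are saved under pics/ and viewed, and the job is handed in when it is done.

Besides the shell and the picture viewer there is one more tool, called after "Request:" as name(argument=value, ...) on one line, values as JSON. move_arm: Moves the arm, as the interface text tells. Its arguments: {"type":"object","properties":{"deltas":{"type":"array","items":{"type":"object","properties":{"delta_pos":{"type":"array","items":{"type":"number"}},"delta_rot":{"type":"array","items":{"type":"number"}},"grip":{"type":"number"}}}},"force":{"type":"number"}},"required":["deltas"]}

```bash
mkdir -p pics
cat > h.py <<'E'
import numpy as np, cv2
from station import ctrl, imaging, job
def snap(n,f):
    d=imaging.camera(n); cv2.imwrite('pics/'+f,d['pixels']); np.savez('/tmp/'+f+'.npz',**d); return d
def cloud(d):
    K=d['camera_matrix'];z=d['z_map'];v,u=np.indices(z.shape)
    P=np.stack([(u-K[0,2])/K[0,0]*z,(v-K[1,2])/K[1,1]*z,z],-1)
    return (P-d['t'])@d['R']
E
python3 - <<'E'
from h import *
print(ctrl.state())
for n in('top','side'): d=snap(n,n+'0.png'); print(d['R'],d['t'])
E
```

```text
{'clock': 0.0, 'joint_pos': array([-8.11372483e+01,  1.26756305e+01,  8.75274852e+01, -1.51600305e-03,
        7.99111115e+01, -7.22488851e+00]), 'qd': array([-0.12344892,  0.10147824,  0.02054269, -0.01655413, -0.03987067,
       -0.0535094 ]), 'tau': array([-8.33492522e-04, -4.96891415e+01, -3.89402640e+01, -5.07269888e-04,
        1.10401321e-02,  8.07969286e-06]), 'position': array([ 0.17308407, -0.59990484,  0.23017916]), 'orientation': array([-89.98711448,   0.11350789, -73.91207996]), 'force': array([ 1.25482647, -0.33723962, -1.09325371]), 'torque': array([ 0.01316579,  0.00162605, -0.00947299]), 'gripper_width': 0.9985007585461201}
[[ 0.01651286 -0.99938521 -0.03092773]
 [-0.99833636 -0.01477073 -0.05573454]
 [ 0.05524345  0.03179661 -0.9979665 ]] [-0.00719219  0.56151245  1.07181131]
[[ 0.91033928 -0.41344278  0.01864055]
 [-0.30209711 -0.69460873 -0.65288288]
 [ 0.2828776   0.58871367 -0.75722947]] [-0.50019983  0.2112997   0.79494625]
```

View pics/top0.png

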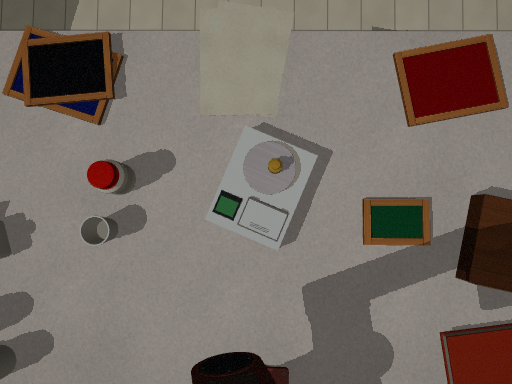

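View pics/side0.png

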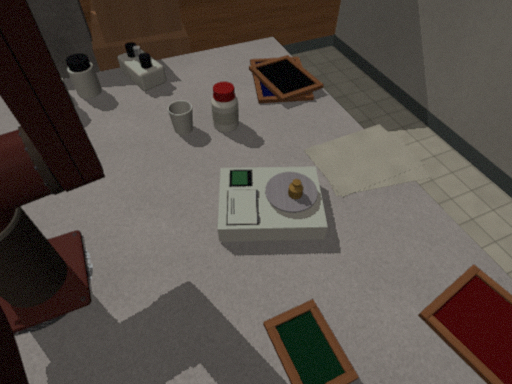

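The top view shows the balance at about px (262,187), with the flap near (263,218), the screen at (228,205) and the pan at (271,167). I'll fit the balance pose from depth next.

Run:
```python
from h import *
for n in('top','side'):
    d=dict(np.load(f'/tmp/{n}0.png.npz')); P=cloud(d); 
    v,u=np.indices(P.shape[:2])
    if n=='top': roi=(abs(u-262)<75)&(abs(v-187)<75)
    else: roi=(u>200)&(u<340)&(v>150)&(v<250)
    tab=P[...,2][roi&(P[...,2]<.03)]; print(n,'table z',np.median(tab))
    m=roi&(P[...,2]>.045)&(P[...,2]<.072)&(d['z_map']>0)
    nl,lab,st,c=cv2.connectedComponentsWithStats(m.astype(np.uint8)); k=1+st[1:,4].argmax(); m=lab==k
    xy=P[m][:,:2].astype(np.float32)*1000
    r=cv2.minAreaRect(xy); print(m.sum(),r,np.percentile(P[m][:,2],[5,50,95]))
    mp=roi&(P[...,2]>.0735)&(P[...,2]<.085); q=P[mp][:,:2].astype(np.float32); print('pan',cv2.minEnclosingCircle(q),np.median(P[mp],0))
    if n=='top':
        g=P[215:222,255:275]; print(np.median(g.reshape(-1,3),0))
        s=P[200:210,224:232]; print('screen',np.median(s.reshape(-1,3),0))
        big=cv2.resize(d['pixels'][120:255,195:330],None,fx=4.4,fy=4.4,interpolation=cv2.INTER_CUBIC); cv2.imwrite('pics/topz.png',big)
```

```text
top table z 0.0011639698889023137
5856 ((568.2185668945312, -25.868896484375), (200.58639526367188, 260.3507080078125), 67.87084197998047) [0.05828446 0.06197949 0.06664141]
pan ((0.6159073710441589, -0.045477792620658875), 0.0659220963716507) [ 0.61384876 -0.04119838  0.07922866]
[ 0.49023471 -0.03619598  0.0652784 ]
screen [0.52142371 0.05738046 0.0632236 ]
side table z 0.0007748142664563071
4917 ((568.2059326171875, -24.550582885742188), (205.01173400878906, 260.7587890625), 67.91580200195312) [0.05389591 0.06088293 0.06523197]
pan ((0.615741491317749, -0.04529143124818802), 0.06695406883955002) [ 0.6066506  -0.05124494  0.07848881]
```

View pics/topz.png

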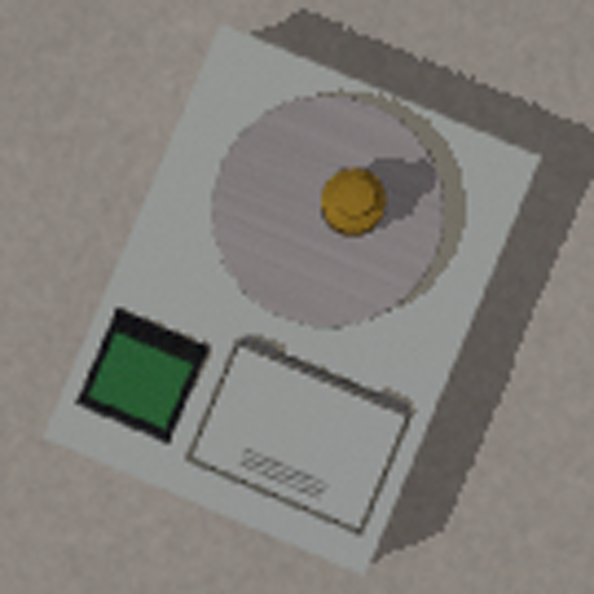

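```bash
cat >> h.py <<'E'
C=np.array([.5682,-.0258]); YB=np.radians(-22.1)
RB=np.array([[np.cos(YB),-np.sin(YB)],[np.sin(YB),np.cos(YB)]])
def toB(p): p=np.asarray(p); return np.r_[(p[:2]-C)@RB,p[2]]
def toW(b): b=np.asarray(b); return np.r_[RB@b[:2]+C,b[2]]
def ray(d,u,v,z):
    K=d['camera_matrix'];r=np.linalg.inv(K)@[u,v,1];o=-d['R'].T@d['t'];w=d['R'].T@r
    return o+w*(z-o[2])/w[2]
E
python3 - <<'E'
from h import *
d=dict(np.load('/tmp/top0.png.npz'));P=cloud(d)
for n,(a,b) in dict(fl=(240,345),fr=(412,408),nr=(362,530),nl=(190,460),hatchc=(284,473)).items():
    print(n,(toB(ray(d,195+a/4.4,120+b/4.4,.0645))*1000).round(1))
for n,a,b in(('decknr',372,572),('decknl',45,438),('deckfr',541,155),('deckfl',220,25)): print(n,(toB(ray(d,195+a/4.4,120+b/4.4,.0605))*1000).round(1))
m=(P[...,2]>.1)&(P[...,2]<.14);v,u=np.nonzero(m);s=(abs(u-275)<25)&(abs(v-165)<25);q=P[v[s],u[s]];print('weight',(toB(q.mean(0))*1000).round(1),q[:,2].max())
p=toB([.173,-.6,.23])
E
```

```text
fl [-37.8  14.8  64.5]
fr [-32.6 -89.4  64.5]
nr [-107.4  -90.1   64.5]
nl [-109.3   15.3   64.5]
hatchc [-95.1 -36.8  64.5]
decknr [-127.2 -104.7   60.5]
decknl [-130.6   97.1   60.5]
deckfr [ 130.2 -101.5   60.5]
deckfl [128.5  98.3  60.5]
weight [ 58.4 -12.1 114. ] 0.12859216515732233
```

```bash
cat >> h.py <<'E'
from scipy.spatial.transform import Rotation as Ro
def pose(): s=ctrl.state(); return s['position'],Ro.from_euler('xyz',s['orientation'],degrees=True),s
def tgtR(th=0): # th: tilt, tip towards +xB, body towards front
    y=np.degrees(YB)-90
    R=Ro.from_euler('xyz',[-90,0,y],degrees=True)
    return R*Ro.from_rotvec([th,0,0],degrees=True)
def plan(b,th=0,R=None):
    p,R0,s=pose(); R1=tgtR(th)
    rv=(R0.inv()*R1).as_rotvec(degrees=True); dw=toW(np.array(b)/1000)-p
    print('now B mm',(toB(p)*1000).round(1),'F',s['force'].round(1),'t',round(s['clock'],2),'grip',s['gripper_width'])
    print('rot',rv.round(1),'pos in tool now',(R0.inv().apply(dw)*1000).round(1),'in target axes',(R1.inv().apply(dw)*1000).round(1))
E
python3 - <<'E'
from h import *
print(tgtR(30).apply([0,1,0]), RB[:,0], tgtR().as_matrix())
print(toW([-.092,-.035,.15]))
plan([-92,-35,200])
E
```

```text
[ 0.46326432 -0.18811213 -0.8660254 ] [ 0.92652863 -0.37622426] [[-3.76224263e-01  1.11022302e-16  9.26528631e-01]
 [-9.26528631e-01 -5.55111512e-17 -3.76224263e-01]
 [ 0.00000000e+00 -1.00000000e+00  2.22044605e-16]]
[ 0.46979152 -0.02361587  0.15      ]
now B mm [-150.  -680.6  230.3] F [-0.4 -0.2 -1.1] t 0.1 grip 1.0014662400709613
rot [ 0.  38.2 -0.1] pos in tool now [-471.5   31.2  444.8] in target axes [-645.6   30.3   58. ]
```

Request:
move_arm(deltas=[{"delta_pos": [-23.6, 0, 22.2], "grip": -1}, {"delta_pos": [-23.6, 0, 22.2], "grip": -1}, {"delta_pos": [-23.6, 0, 22.2], "grip": -1}, {"delta_pos": [-23.6, 0, 22.2], "grip": -1}, {"delta_pos": [-23.6, 0, 22.2], "grip": -1}, {"delta_pos": [-23.6, 0, 22.2], "grip": -1}, {"delta_pos": [-23.6, 0, 22.2], "grip": -1}, {"delta_pos": [-23.6, 0, 22.2], "grip": -1}, {"delta_pos": [-23.6, 0, 22.2], "grip": -1}, {"delta_pos": [-23.6, 0, 22.2], "grip": -1}])

```text
$.deltas[0]: bad value
```

Request:
move_arm(deltas=[{"delta_pos": [-23.6, 0, 22.2], "grip": -1}, {"delta_pos": [-23.6, 0, 22.2], "grip": -1}, {"delta_pos": [-23.6, 0, 22.2], "grip": -1}, {"delta_pos": [-23.6, 0, 22.2], "grip": -1}, {"delta_pos": [-23.6, 0, 22.2], "grip": -1}, {"delta_pos": [-23.6, 0, 22.2], "grip": -1}, {"delta_pos": [-23.6, 0, 22.2], "grip": -1}, {"delta_pos": [-23.6, 0, 22.2], "grip": -1}, {"delta_pos": [-23.6, 0, 22.2], "grip": -1}, {"delta_pos": [-23.6, 0, 22.2], "grip": -1}])

```text
$.deltas[0]: bad value
```

Request:
move_arm(deltas=[{"delta_rot": [0, 6.4, 0], "grip": -1}, {"delta_rot": [0, 6.4, 0], "grip": -1}, {"delta_rot": [0, 6.4, 0], "grip": -1}, {"delta_rot": [0, 6.4, 0], "grip": -1}, {"delta_rot": [0, 6.4, 0], "grip": -1}, {"delta_rot": [0, 6.2, 0], "grip": -1}, {"grip": -1}, {"grip": -1}])

```text
$.deltas[0]: bad value
```

Run:
```python
from h import *
plan([-92,-35,75])
snap('side','side1.png')
d=snap('wrist','wrist1.png'); print(d['hand_eye'])
```

```text
now B mm [-150.  -680.6  230.3] F [-0.4 -0.2 -1.1] t 0.1 grip 1.0014662400709613
rot [ 0.  38.2 -0.1] pos in tool now [-471.3  156.2  444.7] in target axes [-645.6  155.3   58. ]
[[ 9.99999513e-01 -1.51338129e-04  9.75245772e-04  7.16873765e-04]
 [-9.71139347e-04 -3.26888192e-01  9.45062520e-01 -1.41550436e-01]
 [ 1.75772333e-04 -9.45063007e-01 -3.26888180e-01  8.37343664e-02]
 [ 0.00000000e+00  0.00000000e+00  0.00000000e+00  1.00000000e+00]]
```

Request:
move_arm(deltas=[{"delta_pos": [-23.6, 0, 22.2], "delta_rot": [0, 0, 0], "grip": -1}, {"delta_pos": [-23.6, 0, 22.2], "delta_rot": [0, 0, 0], "grip": -1}, {"delta_pos": [-23.6, 0, 22.2], "delta_rot": [0, 0, 0], "grip": -1}, {"delta_pos": [-23.6, 0, 22.2], "delta_rot": [0, 0, 0], "grip": -1}, {"delta_pos": [-23.6, 0, 22.2], "delta_rot": [0, 0, 0], "grip": -1}, {"delta_pos": [-23.6, 0, 22.2], "delta_rot": [0, 0, 0], "grip": -1}, {"delta_pos": [-23.6, 0, 22.2], "delta_rot": [0, 0, 0], "grip": -1}, {"delta_pos": [-23.6, 0, 22.2], "delta_rot": [0, 0, 0], "grip": -1}, {"delta_pos": [-23.6, 0, 22.2], "delta_rot": [0, 0, 0], "grip": -1}, {"delta_pos": [-23.6, 0, 22.2], "delta_rot": [0, 0, 0], "grip": -1}])

```text
clock: 1.03
position: [0.3214, -0.3107, 0.2313]
orientation: [-90.0, -0.0, -73.9]
force: [1.4, -0.9, 0.3]
gripper_width: -0.002
```

Request:
move_arm(deltas=[{"delta_pos": [-23.6, 0, 22.2], "delta_rot": [0, 0, 0], "grip": -1}, {"delta_pos": [-23.6, 0, 22.2], "delta_rot": [0, 0, 0], "grip": -1}, {"delta_pos": [-23.6, 0, 22.2], "delta_rot": [0, 0, 0], "grip": -1}, {"delta_pos": [-23.6, 0, 22.2], "delta_rot": [0, 0, 0], "grip": -1}, {"delta_pos": [-23.6, 0, 22.2], "delta_rot": [0, 0, 0], "grip": -1}, {"delta_pos": [-23.6, 0, 22.2], "delta_rot": [0, 0, 0], "grip": -1}, {"delta_pos": [-23.6, 0, 22.2], "delta_rot": [0, 0, 0], "grip": -1}, {"delta_pos": [-23.6, 0, 22.2], "delta_rot": [0, 0, 0], "grip": -1}, {"delta_pos": [-23.6, 0, 22.2], "delta_rot": [0, 0, 0], "grip": -1}, {"delta_pos": [-23.6, 0, 22.2], "delta_rot": [0, 0, 0], "grip": -1}])

```text
clock: 1.87
position: [0.4694, -0.0223, 0.2314]
orientation: [-90.0, -0.0, -73.9]
force: [-0.1, -0.1, -0.4]
gripper_width: 0.001
```

Request:
move_arm(deltas=[{"delta_pos": [0, 0, 0], "delta_rot": [0, 6.4, 0], "grip": -1}, {"delta_pos": [0, 0, 0], "delta_rot": [0, 6.4, 0], "grip": -1}, {"delta_pos": [0, 0, 0], "delta_rot": [0, 6.4, 0], "grip": -1}, {"delta_pos": [0, 0, 0], "delta_rot": [0, 6.4, 0], "grip": -1}, {"delta_pos": [0, 0, 0], "delta_rot": [0, 6.4, 0], "grip": -1}, {"delta_pos": [0, 0, 0], "delta_rot": [0, 6.2, 0], "grip": -1}, {"delta_pos": [0, 0, 0], "delta_rot": [0, 0, 0], "grip": -1}, {"delta_pos": [0, 0, 0], "delta_rot": [0, 0, 0], "grip": -1}])

```text
clock: 2.53
position: [0.4689, -0.0239, 0.2312]
orientation: [-90.0, -0.0, -111.9]
force: [1.2, 0.3, 0.0]
gripper_width: -0.001
```

Run:
```python
from h import *
plan([-92,-35,75])
snap('side','side1.png')
d=snap('wrist','wrist1.png')
```

```text
now B mm [-92.7 -35.6 231.2] F [1.2 0.3 0. ] t 2.53 grip -0.001190917661738279
rot [0.  0.2 0. ] pos in tool now [ -0.6 156.2   0.7] in target axes [ -0.6 156.2   0.7]
```

View pics/side1.png

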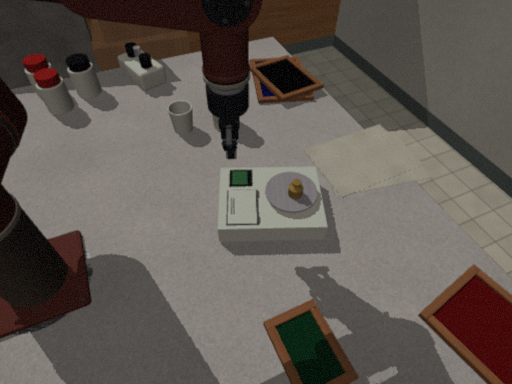

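View pics/wrist1.png

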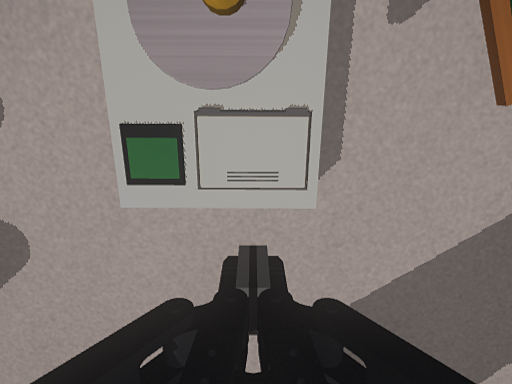

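The wrist view shows the flap outline, with corners at about (196,109), (311,109), (308,188) and (198,188), and the hatch at (252,177). The side view shows closed fingers above the flap. I'll check the flap against the wrist camera.

Run:
```python
from h import *
d=dict(np.load('/tmp/wrist1.png.npz'));p,R,s=pose();H=d['hand_eye']
T=np.eye(4);T[:3,:3]=R.as_matrix();T[:3,3]=p;M=T@H
d['R']=M[:3,:3].T;d['t']=-M[:3,:3].T@M[:3,3]
for u,v in((196,115),(311,115),(308,188),(198,188),(252,177)): print((toB(ray(d,u,v,.064))*1000).round(1))
for u,v in((121,208),(317,208)): print((toB(ray(d,u,v,.06))*1000).round(1))
P=cloud(d); print('flap z',np.median(P[130:165,215:290,2]))
```

```text
[-38.3  15.3  64. ]
[-38.  -90.3  64. ]
[-108.4  -91.6   64. ]
[-108.7   17.    64. ]
[-97.3 -36.3  64. ]
[-131.7   97.5   60. ]
[-131.2 -102.7   60. ]
flap z 0.06312429450435725
```

Request:
move_arm(deltas=[{"delta_pos": [0, 30, 0], "delta_rot": [0, 0, 0], "grip": -1}, {"delta_pos": [0, 40, 0], "delta_rot": [0, 0, 0], "grip": -1}, {"delta_pos": [0, 40, 0], "delta_rot": [0, 0, 0], "grip": -1}, {"delta_pos": [0, 35, 0], "delta_rot": [0, 0, 0], "grip": -1}, {"delta_pos": [0, 11, 0], "delta_rot": [0, 0, 0], "grip": -1}, {"delta_pos": [0, 0, 0], "delta_rot": [0, 0, 0], "grip": -1}, {"delta_pos": [0, 0, 0], "delta_rot": [0, 0, 0], "grip": -1}])

```text
clock: 3.22
position: [0.4695, -0.0241, 0.0761]
orientation: [-90.0, 0.0, -112.1]
force: [0.7, 0.4, 0.5]
gripper_width: -0.003
```

Request:
move_arm(deltas=[{"delta_pos": [0, 6, 0], "delta_rot": [0, 0, 0], "grip": -1}, {"delta_pos": [0, 4, 0], "delta_rot": [0, 0, 0], "grip": -1}, {"delta_pos": [0, 2, 0], "delta_rot": [0, 0, 0], "grip": -1}, {"delta_pos": [0, 2, 0], "delta_rot": [0, 0, 0], "grip": -1}, {"delta_pos": [0, 1, 0], "delta_rot": [0, 0, 0], "grip": -1}, {"delta_pos": [0, 0, 0], "delta_rot": [0, 0, 0], "grip": -1}])

```text
clock: 3.72
position: [0.47, -0.0242, 0.0611]
orientation: [-89.9, 0.0, -112.1]
force: [1.1, -0.6, 2.8]
gripper_width: 0.002
```

Request:
move_arm(deltas=[{"delta_pos": [0, 1, 0], "delta_rot": [0, 0, 0], "grip": -1}, {"delta_pos": [0, 1, 0], "delta_rot": [0, 0, 0], "grip": -1}, {"delta_pos": [0, 0, 0], "delta_rot": [0, 0, 0], "grip": -1}])

```text
clock: 3.97
position: [0.4696, -0.0241, 0.0586]
orientation: [-89.9, 0.0, -112.1]
force: [2.2, -0.1, 2.7]
gripper_width: 0.002
```

Request:
move_arm(deltas=[{"delta_pos": [0, 1, 0], "delta_rot": [0, 0, 0], "grip": -1}, {"delta_pos": [0, 0.5, 0], "delta_rot": [0, 0, 0], "grip": -1}, {"delta_pos": [0, 0, 0], "delta_rot": [0, 0, 0], "grip": -1}])

```text
clock: 4.22
position: [0.4698, -0.0241, 0.0581]
orientation: [-89.9, 0.0, -112.1]
force: [-1.8, 0.3, 12.2]
gripper_width: -0.003
```

The force jumped to 12 N at the stop, so the flap is pressed fully in. I'm releasing it with a fast retreat upward.

Request:
move_arm(deltas=[{"delta_pos": [0, -25, 0], "delta_rot": [0, 0, 0], "grip": -1}, {"delta_pos": [0, -40, -5], "delta_rot": [0, 0, 0], "grip": -1}, {"delta_pos": [0, -40, -5], "delta_rot": [0, 0, 0], "grip": -1}, {"delta_pos": [0, -30, 0], "delta_rot": [0, 0, 0], "grip": -1}, {"delta_pos": [0, 0, 0], "delta_rot": [0, 0, 0], "grip": -1}, {"delta_pos": [0, 0, 0], "delta_rot": [0, 0, 0], "grip": -1}, {"delta_pos": [0, 0, 0], "delta_rot": [0, 0, 0], "grip": -1}, {"delta_pos": [0, 0, 0], "delta_rot": [0, 0, 0], "grip": -1}, {"delta_pos": [0, 0, 0], "delta_rot": [0, 0, 0], "grip": -1}, {"delta_pos": [0, 0, 0], "delta_rot": [0, 0, 0], "grip": -1}, {"delta_pos": [0, 0, 0], "delta_rot": [0, 0, 0], "grip": -1}, {"delta_pos": [0, 0, 0], "delta_rot": [0, 0, 0], "grip": -1}])

```text
clock: 5.22
position: [0.4594, -0.0201, 0.1912]
orientation: [-90.1, -0.0, -112.1]
force: [-0.5, 0.4, -0.2]
gripper_width: -0.001
```

Run:
```python
from h import *
plan([-85,-60,90],30)
snap('wrist','wrist2.png');snap('side','side2.png')
```

```text
now B mm [-102.9  -35.7  191.2] F [-0.5  0.4 -0.2] t 5.22 grip -0.0008665053130164773
rot [30.1 -0.   0. ] pos in tool now [ 24.3 101.1  18. ] in target axes [ 24.3  96.6 -35.1]
```

View pics/wrist2.png

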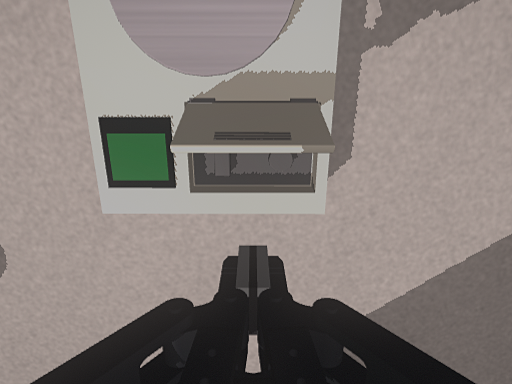

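View pics/side2.png

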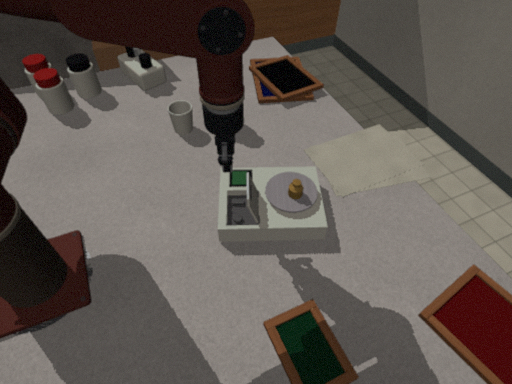

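The flap stands open: in the wrist view its tip is at about row 148 and the well with the keys shows at rows 155-175. Next I tilt the tool by 30° so its body clears the flap, then approach the round key.

Request:
move_arm(deltas=[{"delta_pos": [0, 0, 0], "delta_rot": [6, 0, 0], "grip": -1}, {"delta_pos": [0, 0, 0], "delta_rot": [6, 0, 0], "grip": -1}, {"delta_pos": [0, 0, 0], "delta_rot": [6, 0, 0], "grip": -1}, {"delta_pos": [0, 0, 0], "delta_rot": [6, 0, 0], "grip": -1}, {"delta_pos": [0, 0, 0], "delta_rot": [6, 0, 0], "grip": -1}, {"delta_pos": [5, 20, -6], "delta_rot": [0, 0, 0], "grip": -1}, {"delta_pos": [5, 20, -6], "delta_rot": [0, 0, 0], "grip": -1}, {"delta_pos": [5, 20, -6], "delta_rot": [0, 0, 0], "grip": -1}, {"delta_pos": [5, 20, -6], "delta_rot": [0, 0, 0], "grip": -1}, {"delta_pos": [5, 19, -7], "delta_rot": [0, 0, 0], "grip": -1}, {"delta_pos": [0, 0, 0], "delta_rot": [0, 0, 0], "grip": -1}, {"delta_pos": [0, 0, 0], "delta_rot": [0, 0, 0], "grip": -1}])

```text
clock: 6.32
position: [0.4702, -0.0519, 0.0894]
orientation: [-60.2, -0.0, -112.2]
force: [-0.6, -0.1, 0.7]
gripper_width: -0.001
```

Run:
```python
from h import *
plan([-80,-61,58],30)
p,R,s=pose()
d=snap('wrist','wrist3.png');e=snap('side','side3.png')
cv2.imwrite('pics/side3z.png',cv2.resize(e['pixels'][110:260,190:350],None,fx=4,fy=4,interpolation=cv2.INTER_CUBIC))
```

```text
now B mm [-81.  -61.   89.4] F [-0.6 -0.1  0.7] t 6.32 grip -0.0009898116052780889
rot [ 0.2 -0.   0.1] pos in tool now [ -0.1  27.7 -14.8] in target axes [ -0.   27.7 -14.9]
```

View pics/wrist3.png

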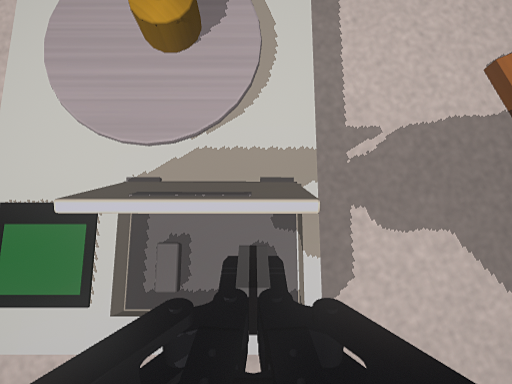

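View pics/side3z.png

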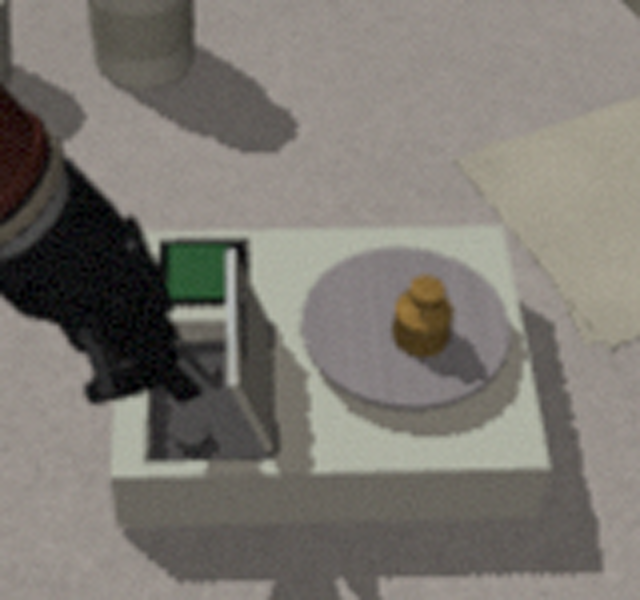

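The wrist view shows the bar key at (168,267). The side view shows the tilted fingers clear of the open flap. I'll cross-check the round key position from the bar key.

Run:
```python
from h import *
d=dict(np.load('/tmp/wrist3.png.npz'));p,R,s=pose();H=d['hand_eye']
T=np.eye(4);T[:3,:3]=R.as_matrix();T[:3,3]=p;M=T@H
d['R']=M[:3,:3].T;d['t']=-M[:3,:3].T@M[:3,3]
for u,v in((163,242),(180,242),(156,291),(178,291)): print((toB(ray(d,u,v,.05))*1000).round(1))
P=cloud(d); print(np.median(P[250:285,162:174,2]))
```

```text
[-67.8  -5.7  50. ]
[-67.8 -16.2  50. ]
[-97.2  -2.9  50. ]
[-97.2 -16.3  50. ]
0.05148349799486611
```

Request:
move_arm(deltas=[{"delta_pos": [0, 10, -6], "delta_rot": [0, 0, 0], "grip": -1}, {"delta_pos": [0, 8, -4], "delta_rot": [0, 0, 0], "grip": -1}, {"delta_pos": [0, 6, -3], "delta_rot": [0, 0, 0], "grip": -1}, {"delta_pos": [0, 2, -1], "delta_rot": [0, 0, 0], "grip": -1}, {"delta_pos": [0, 0, 0], "delta_rot": [0, 0, 0], "grip": -1}, {"delta_pos": [0, 0, 0], "delta_rot": [0, 0, 0], "grip": -1}])

```text
clock: 6.92
position: [0.4727, -0.0522, 0.0619]
orientation: [-59.9, 0.0, -112.1]
force: [0.9, -0.3, -0.5]
gripper_width: -0.001
```

Request:
move_arm(deltas=[{"delta_pos": [0, 1.7, -1], "delta_rot": [0, 0, 0], "grip": -1}, {"delta_pos": [0, 1.7, -1], "delta_rot": [0, 0, 0], "grip": -1}, {"delta_pos": [0, 0.9, -0.5], "delta_rot": [0, 0, 0], "grip": -1}, {"delta_pos": [0, 0, 0], "delta_rot": [0, 0, 0], "grip": -1}])

```text
clock: 7.25
position: [0.472, -0.0522, 0.0559]
orientation: [-60.0, -0.0, -112.1]
force: [-0.5, -0.1, -1.2]
gripper_width: -0.001
```

Request:
move_arm(deltas=[{"delta_pos": [0, 0.9, -0.5], "delta_rot": [0, 0, 0], "grip": -1}, {"delta_pos": [0, 0.9, -0.5], "delta_rot": [0, 0, 0], "grip": -1}, {"delta_pos": [0, 0, 0], "delta_rot": [0, 0, 0], "grip": -1}])

```text
clock: 7.5
position: [0.4723, -0.0523, 0.054]
orientation: [-60.0, 0.0, -112.1]
force: [-0.1, -0.5, 1.4]
gripper_width: 0.001
```

Request:
move_arm(deltas=[{"delta_pos": [0, 0.9, -0.5], "delta_rot": [0, 0, 0], "grip": -1}, {"delta_pos": [0, 0.9, -0.5], "delta_rot": [0, 0, 0], "grip": -1}, {"delta_pos": [0, 0, 0], "delta_rot": [0, 0, 0], "grip": -1}])

```text
clock: 7.75
position: [0.4724, -0.0523, 0.052]
orientation: [-60.0, 0.0, -112.1]
force: [-0.6, 0.4, 1.9]
gripper_width: -0.002
```

Run:
```python
from h import *
plan([-80,-61,58],30)
```

```text
now B mm [-78.8 -60.6  52. ] F [-0.6  0.4  1.9] t 7.75 grip -0.0017639793932068967
rot [-0. -0. -0.] pos in tool now [ 0.4 -5.7  2. ] in target axes [ 0.4 -5.7  2. ]
```

Contact started near z = 55 mm. I'll keep pressing until the force rises sharply.

Request:
move_arm(deltas=[{"delta_pos": [0, 0.9, -0.5], "delta_rot": [0, 0, 0], "grip": -1}, {"delta_pos": [0, 0, 0], "delta_rot": [0, 0, 0], "grip": -1}])

```text
clock: 7.92
position: [0.4724, -0.0523, 0.051]
orientation: [-60.0, 0.0, -112.1]
force: [-1.3, 0.1, 3.3]
gripper_width: -0.001
```

Request:
move_arm(deltas=[{"delta_pos": [0, 0.9, -0.5], "delta_rot": [0, 0, 0], "grip": -1}, {"delta_pos": [0, 0, 0], "delta_rot": [0, 0, 0], "grip": -1}])

```text
clock: 8.08
position: [0.4724, -0.0523, 0.05]
orientation: [-60.0, 0.0, -112.1]
force: [-2.6, -0.8, 3.3]
gripper_width: 0.003
```

Request:
move_arm(deltas=[{"delta_pos": [0, 0.5, -0.3], "delta_rot": [0, 0, 0], "grip": -1}, {"delta_pos": [0, 0, 0], "delta_rot": [0, 0, 0], "grip": -1}])

```text
clock: 8.25
position: [0.4725, -0.0523, 0.0497]
orientation: [-60.0, 0.0, -112.1]
force: [-4.1, 0.3, 8.4]
gripper_width: -0.001
```

Request:
move_arm(deltas=[{"delta_pos": [0, 0.4, -0.2], "delta_rot": [0, 0, 0], "grip": -1}, {"delta_pos": [0, 0, 0], "delta_rot": [0, 0, 0], "grip": -1}])

```text
clock: 8.42
position: [0.4726, -0.0523, 0.0495]
orientation: [-60.0, -0.0, -112.1]
force: [-7.8, 1.8, 12.4]
gripper_width: -0.002
```

The force rose stiffly to 12 N with 0.2 mm of travel, so the round key is fully down. I'm releasing it and retreating.

Request:
move_arm(deltas=[{"delta_pos": [0, -3.5, 2], "delta_rot": [0, 0, 0], "grip": -1}, {"delta_pos": [0, -5, 3], "delta_rot": [0, 0, 0], "grip": -1}, {"delta_pos": [0, -20, 0], "delta_rot": [0, 0, 0], "grip": -1}, {"delta_pos": [0, -30, 0], "delta_rot": [0, 0, 0], "grip": -1}, {"delta_pos": [0, -35, 0], "delta_rot": [0, 0, 0], "grip": -1}, {"delta_pos": [0, -35, 0], "delta_rot": [0, 0, 0], "grip": -1}, {"delta_pos": [0, -20, 0], "delta_rot": [0, 0, 0], "grip": -1}, {"delta_pos": [0, 0, 0], "delta_rot": [0, 0, 0], "grip": -1}, {"delta_pos": [0, 0, 0], "delta_rot": [0, 0, 0], "grip": -1}])

```text
clock: 9.17
position: [0.4081, -0.0258, 0.1814]
orientation: [-59.8, 0.1, -112.1]
force: [-0.9, 0.4, 0.0]
gripper_width: 0.002
```

Run:
```python
from h import *
p,R,s=pose()
d=snap('wrist','wrist4.png')
plan([-40,-35,190],0)
H=d['hand_eye']
T=np.eye(4);T[:3,:3]=R.as_matrix();T[:3,3]=p;M=T@H
d['R']=M[:3,:3].T;d['t']=-M[:3,:3].T@M[:3,3]
P=cloud(d);np.save('/tmp/P4.npy',P)
```

```text
now B mm [-149.   -60.5  179.7] F [ 0.1 -0.2 -0.1] t 9.22 grip -0.0028882377578975113
rot [-30.  -0.  -0.] pos in tool now [-25.5  45.6  99.5] in target axes [-25.5 -10.3 109. ]
```

View pics/wrist4.png

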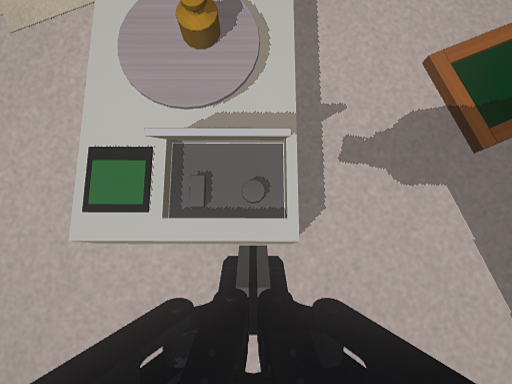

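The round key at (254,189) and the bar key at (196,189) both stand up, and the flap is open. I'm turning the tool upright and going over the flap to behind it.

Run:
```python
from h import *
P=np.load('/tmp/P4.npy')
print('round z',np.median(P[184:194,248:259,2]),(toB(np.median(P[184:194,248:259].reshape(-1,3),0))*1000).round(1),'bar z',np.median(P[178:200,193:201,2]))
t=P[131:135,160:280].reshape(-1,3); print('tip',(toB(np.median(t,0))*1000).round(1), (toB(np.median(P[130:136,165:175].reshape(-1,3),0))*1000).round(1))
```

```text
round z 0.048866834968725306 [-83.3 -61.7  48.9] bar z 0.048855267078712405
tip [-60.4 -37.8 128.2] [-60.2  -3.1 128.2]
```

Request:
move_arm(deltas=[{"delta_pos": [0, 0, 0], "delta_rot": [-6, 0, 0], "grip": -1}, {"delta_pos": [0, 0, 0], "delta_rot": [-6, 0, 0], "grip": -1}, {"delta_pos": [0, 0, 0], "delta_rot": [-6, 0, 0], "grip": -1}, {"delta_pos": [0, 0, 0], "delta_rot": [-6, 0, 0], "grip": -1}, {"delta_pos": [0, 0, 0], "delta_rot": [-6, 0, 0], "grip": -1}, {"delta_pos": [-6.5, -10.5, 15], "delta_rot": [0, 0, 0], "grip": -1}, {"delta_pos": [-6.5, 0, 34], "delta_rot": [0, 0, 0], "grip": -1}, {"delta_pos": [-6.5, 0, 35], "delta_rot": [0, 0, 0], "grip": -1}, {"delta_pos": [-6, 0, 35], "delta_rot": [0, 0, 0], "grip": -1}, {"delta_pos": [0, 0, 0], "delta_rot": [0, 0, 0], "grip": -1}, {"delta_pos": [0, 0, 0], "delta_rot": [0, 0, 0], "grip": -1}])

```text
clock: 10.13
position: [0.5268, -0.0475, 0.1857]
orientation: [-90.5, -0.1, -112.2]
force: [-0.2, 0.7, -0.8]
gripper_width: 0.001
```

Run:
```python
from h import *
plan([-30,-36,115],0)
e=snap('side','side5.png')
cv2.imwrite('pics/side5z.png',cv2.resize(e['pixels'][110:260,190:350],None,fx=4,fy=4,interpolation=cv2.INTER_CUBIC))
```

```text
now B mm [-30.2 -35.6 185.7] F [-0.2  0.7 -0.8] t 10.13 grip 0.0010866583586880427
rot [ 0.5 -0.1  0.1] pos in tool now [ 0.3 70.7  0.8] in target axes [ 0.4 70.7  0.2]
```

View pics/side5z.png

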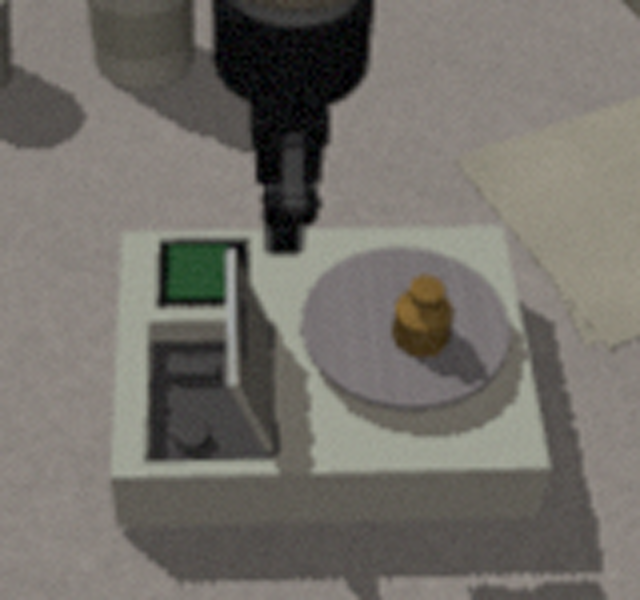

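The side view shows the fingertips behind the flap and above the deck, clear of the weight. Next I lower them and sweep the flap down along its arc.

Request:
move_arm(deltas=[{"delta_pos": [0, 20, 0], "delta_rot": [0, 0, 0], "grip": -1}, {"delta_pos": [0, 27, 0], "delta_rot": [0, 0, 0], "grip": -1}, {"delta_pos": [0, 20, 0], "delta_rot": [0, 0, 0], "grip": -1}, {"delta_pos": [0, 0, -6], "delta_rot": [0, 0, 0], "grip": -1}, {"delta_pos": [0, 0, -6.6], "delta_rot": [0, 0, 0], "grip": -1}, {"delta_pos": [0, 2, -6], "delta_rot": [0, 0, 0], "grip": -1}, {"delta_pos": [0, 2.5, -5.4], "delta_rot": [0, 0, 0], "grip": -1}, {"delta_pos": [0, 0, 0], "delta_rot": [0, 0, 0], "grip": -1}])

```text
clock: 10.85
position: [0.5047, -0.0377, 0.1202]
orientation: [-89.9, 0.0, -112.1]
force: [0.8, -0.5, 1.3]
gripper_width: -0.002
```

Run:
```python
from h import *
plan([-63,-36,109],0)
e=snap('side','side6.png')
cv2.imwrite('pics/side6z.png',cv2.resize(e['pixels'][110:260,190:350],None,fx=4,fy=4,interpolation=cv2.INTER_CUBIC))
```

```text
now B mm [-54.3 -34.9 120.2] F [ 0.8 -0.5  1.3] t 10.85 grip -0.001798014071453342
rot [-0.1  0.  -0. ] pos in tool now [ 1.1 11.1 -8.7] in target axes [ 1.1 11.2 -8.7]
```

View pics/side6z.png

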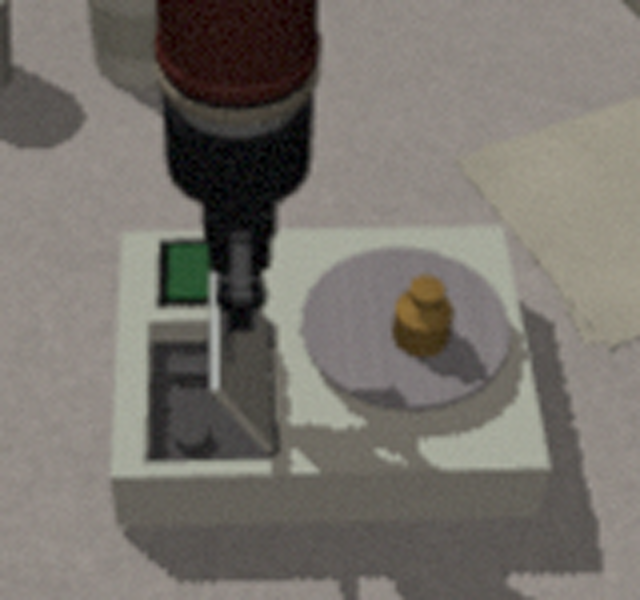

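The flap has started to fold, with its tip pushed forward. My tip is about 5 mm higher than planned, so I'll correct that in the next rows.

Request:
move_arm(deltas=[{"delta_pos": [0, 4, -2.5], "delta_rot": [0, 0, 0], "grip": -1}, {"delta_pos": [0, 4, -3], "delta_rot": [0, 0, 0], "grip": -1}, {"delta_pos": [0, 3.5, -3.5], "delta_rot": [0, 0, 0], "grip": -1}, {"delta_pos": [0, 3.5, -4], "delta_rot": [0, 0, 0], "grip": -1}, {"delta_pos": [0, 3.5, -4], "delta_rot": [0, 0, 0], "grip": -1}, {"delta_pos": [0, 4, -3.5], "delta_rot": [0, 0, 0], "grip": -1}, {"delta_pos": [0, 4.5, -3.5], "delta_rot": [0, 0, 0], "grip": -1}, {"delta_pos": [0, 0, 0], "delta_rot": [0, 0, 0], "grip": -1}])

```text
clock: 11.57
position: [0.4814, -0.0286, 0.0907]
orientation: [-90.1, -0.0, -112.1]
force: [1.2, -0.2, -0.1]
gripper_width: 0.002
```

Run:
```python
from h import *
plan([-84,-36,84],0)
e=snap('side','side7.png')
cv2.imwrite('pics/side7z.png',cv2.resize(e['pixels'][110:260,190:350],None,fx=4,fy=4,interpolation=cv2.INTER_CUBIC))
```

```text
now B mm [-79.3 -35.2  90.7] F [ 1.2 -0.2 -0.1] t 11.57 grip 0.0015139434742915327
rot [ 0.1 -0.   0. ] pos in tool now [ 0.8  6.7 -4.7] in target axes [ 0.8  6.7 -4.7]
```

View pics/side7z.png

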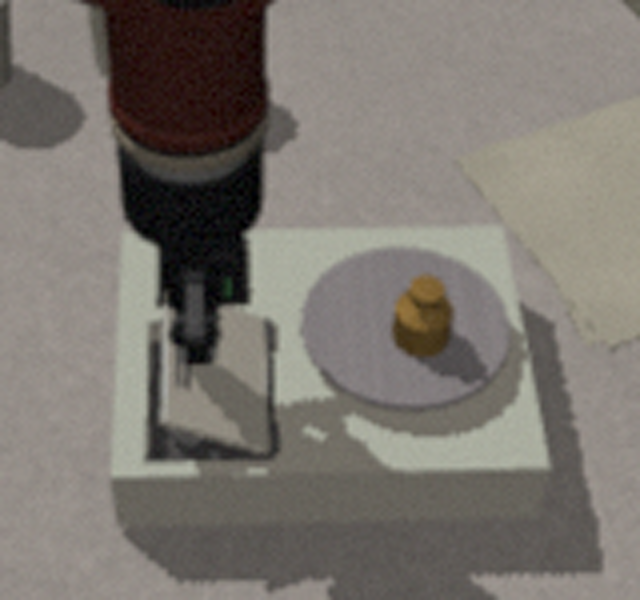

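Flap about half down under the fingertips. I'm continuing to z ≈ 66 mm at x ≈ -91.5 mm.

Request:
move_arm(deltas=[{"delta_pos": [0, 3.5, -2.5], "delta_rot": [0, 0, 0], "grip": -1}, {"delta_pos": [0, 3.5, -2.5], "delta_rot": [0, 0, 0], "grip": -1}, {"delta_pos": [0, 5, -2.2], "delta_rot": [0, 0, 0], "grip": -1}, {"delta_pos": [0, 5, -2.2], "delta_rot": [0, 0, 0], "grip": -1}, {"delta_pos": [0, 4, -1.5], "delta_rot": [0, 0, 0], "grip": -1}, {"delta_pos": [0, 3, -1.5], "delta_rot": [0, 0, 0], "grip": -1}, {"delta_pos": [0, 0, 0], "delta_rot": [0, 0, 0], "grip": -1}])

```text
clock: 12.2
position: [0.4702, -0.024, 0.0669]
orientation: [-90.1, -0.0, -112.1]
force: [1.8, -0.5, 2.2]
gripper_width: -0.002
```

Request:
move_arm(deltas=[{"delta_pos": [0, 2, 0], "delta_rot": [0, 0, 0], "grip": -1}, {"delta_pos": [0, 1, 0], "delta_rot": [0, 0, 0], "grip": -1}, {"delta_pos": [0, 1, 0], "delta_rot": [0, 0, 0], "grip": -1}, {"delta_pos": [0, 0, 0], "delta_rot": [0, 0, 0], "grip": -1}])

```text
clock: 12.53
position: [0.4705, -0.0241, 0.0634]
orientation: [-90.1, -0.0, -112.1]
force: [-2.8, 0.1, 3.2]
gripper_width: 0.002
```

Run:
```python
from h import *
plan([-92,-36,58],0)
```

```text
now B mm [-91.2 -35.2  63.4] F [-2.8  0.1  3.2] t 12.53 grip 0.002315898222962154
rot [ 0.1 -0.   0. ] pos in tool now [ 0.8  5.4 -0.8] in target axes [ 0.8  5.4 -0.8]
```

Request:
move_arm(deltas=[{"delta_pos": [0, 1, 0], "delta_rot": [0, 0, 0], "grip": -1}, {"delta_pos": [0, 1, 0], "delta_rot": [0, 0, 0], "grip": -1}, {"delta_pos": [0, 1, 0], "delta_rot": [0, 0, 0], "grip": -1}, {"delta_pos": [0, 1, 0], "delta_rot": [0, 0, 0], "grip": -1}, {"delta_pos": [0, 0, 0], "delta_rot": [0, 0, 0], "grip": -1}])

```text
clock: 12.95
position: [0.4712, -0.0243, 0.0598]
orientation: [-90.0, 0.0, -112.1]
force: [-2.0, 1.4, 2.7]
gripper_width: 0.001
```

Request:
move_arm(deltas=[{"delta_pos": [0, 1, 0], "delta_rot": [0, 0, 0], "grip": -1}, {"delta_pos": [0, 0, 0], "delta_rot": [0, 0, 0], "grip": -1}])

```text
clock: 13.12
position: [0.4713, -0.0244, 0.0589]
orientation: [-90.0, 0.0, -112.1]
force: [-2.2, 0.8, 3.3]
gripper_width: 0.002
```

Request:
move_arm(deltas=[{"delta_pos": [0, 0.7, 0], "delta_rot": [0, 0, 0], "grip": -1}, {"delta_pos": [0, 0, 0], "delta_rot": [0, 0, 0], "grip": -1}])

```text
clock: 13.28
position: [0.4714, -0.0243, 0.0585]
orientation: [-90.0, 0.0, -112.1]
force: [-3.7, -0.1, 5.9]
gripper_width: 0.0
```

Request:
move_arm(deltas=[{"delta_pos": [0, 0.6, 0], "delta_rot": [0, 0, 0], "grip": -1}, {"delta_pos": [0, 0, 0], "delta_rot": [0, 0, 0], "grip": -1}])

```text
clock: 13.45
position: [0.4714, -0.0243, 0.0584]
orientation: [-90.0, -0.0, -112.1]
force: [-6.2, 1.9, 9.2]
gripper_width: -0.0
```

Request:
move_arm(deltas=[{"delta_pos": [0, 0.5, 0], "delta_rot": [0, 0, 0], "grip": -1}, {"delta_pos": [0, 0, 0], "delta_rot": [0, 0, 0], "grip": -1}])

```text
clock: 13.62
position: [0.4715, -0.0244, 0.0583]
orientation: [-90.0, -0.0, -112.1]
force: [-8.2, 1.9, 13.3]
gripper_width: -0.001
```

Request:
move_arm(deltas=[{"delta_pos": [0, -4, 0], "delta_rot": [0, 0, 0], "grip": -1}, {"delta_pos": [0, -10, 0], "delta_rot": [0, 0, 0], "grip": -1}, {"delta_pos": [0, -30, 0], "delta_rot": [0, 0, 0], "grip": -1}, {"delta_pos": [0, -40, 0], "delta_rot": [0, 0, 0], "grip": -1}, {"delta_pos": [0, -40, 0], "delta_rot": [0, 0, 0], "grip": -1}, {"delta_pos": [0, -10, 0], "delta_rot": [0, 0, 0], "grip": -1}, {"delta_pos": [0, 0, 0], "delta_rot": [0, 0, 0], "grip": -1}, {"delta_pos": [0, 0, 0], "delta_rot": [0, 0, 0], "grip": -1}, {"delta_pos": [0, 0, 0], "delta_rot": [0, 0, 0], "grip": -1}, {"delta_pos": [0, 0, 0], "delta_rot": [0, 0, 0], "grip": -1}, {"delta_pos": [0, 0, 0], "delta_rot": [0, 0, 0], "grip": -1}, {"delta_pos": [0, 0, 0], "delta_rot": [0, 0, 0], "grip": -1}])

```text
clock: 14.62
position: [0.4706, -0.0242, 0.1898]
orientation: [-90.1, -0.0, -112.1]
force: [0.2, -0.3, 0.7]
gripper_width: -0.001
```

Run:
```python
from h import *
p,R,s=pose(); print(p,s['force'],s['clock'])
d=snap('wrist','wrist8.png');H=d['hand_eye']
T=np.eye(4);T[:3,:3]=R.as_matrix();T[:3,3]=p;M=T@H
d['R']=M[:3,:3].T;d['t']=-M[:3,:3].T@M[:3,3]
P=cloud(d); B=(P.reshape(-1,3)-np.r_[C,0])
xb=np.c_[B[:,:2]@RB,B[:,2]]*1000
for a,b in((-60,-45),(-80,-65),(-104,-90)):
    m=(xb[:,0]>a)&(xb[:,0]<b)&(xb[:,1]>-80)&(xb[:,1]<10);print(a,b,np.median(xb[m,2]))
snap('side','side8.png')
d=snap('top','top8.png')
```

```text
[ 0.47056874 -0.02421833  0.18977814] [ 0.22948087 -0.29575708  0.68292072] 14.6167
-60 -45 63.05141552220645
-80 -65 253.28989956152793
-104 -90 243.2073752522382
```

View pics/wrist8.png

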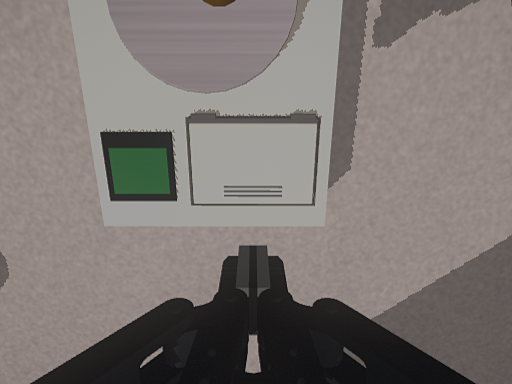

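View pics/side8.png

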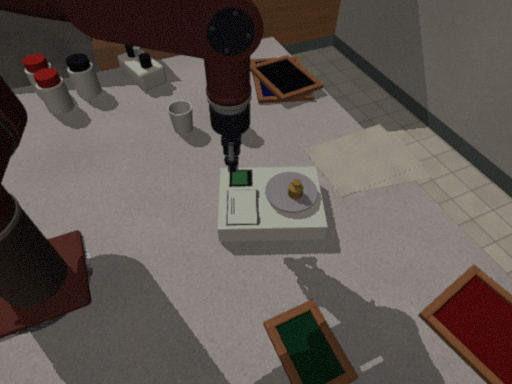

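The flap lies level and shut about 1 s after release, with its outline at (188,117)-(320,205). The arm is clear of it. The two odd heights (253 and 243) came from the fingers being in view, so I'll filter those out and hand in.

Run:
```python
from h import *
p,R,s=pose()
d=dict(np.load('/tmp/wrist8.png.npz'));H=d['hand_eye']
T=np.eye(4);T[:3,:3]=R.as_matrix();T[:3,3]=p;M=T@H
d['R']=M[:3,:3].T;d['t']=-M[:3,:3].T@M[:3,3]
P=cloud(d);print([round(float(np.median(P[a:b,200:310,2])),4) for a,b in((125,140),(150,165),(190,202))], np.median(P[211:222,190:300,2]))
a=cv2.imread('pics/side0.png')[160:220,270:330];b=cv2.imread('pics/side8.png')[160:220,270:330];print('weight diff',cv2.absdiff(a,b).mean())
print(job.hand_in())
```

```text
[0.0639, 0.0639, 0.064] 0.05969561260364688
weight diff 7.47
the job is handed in; nothing more can be done
None
```

I ran the calibration sequence in the order asked and handed the job in; the clock read 14.6 s at the last check before that.

1. **Opening the flap:** I pressed it to its stop (12 N) and let go. It popped open.
2. **Round key:** With the tool tilted 30°, I pressed the key over about 4–5 mm until the force rose stiffly to 12 N, then let it go. The wrist camera then showed it up, level with the bar key, both tops reading about 49 mm.
3. **Closing the flap:** I swept it down from behind, pressed it to its stop (13 N) and let go.

**Last checks:**
- About a second after release the flap was level, 63.9–64.0 mm high front to back. The deck read 59.7 mm, so the flap sits 4 mm proud, as it should when latched.
- The arm was 13 cm above the flap and touching nothing.
- The bar key was never touched.
- The weight, cup, bottle and frames look unmoved in the side view. A pixel comparison around the weight gave a mean difference of 7.5 grey levels. I take that to be the arm's shadow, but I did not measure the weight's position again.
- My first flap-height check gave two false readings because the fingers were in view. The heights above are from the corrected one.

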